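Close the glass desiccator gently

TASK

The small glass desiccator with the sample vials has been left ajar, with its tap open. Close it as one treats ground glass: without gripping or lifting the lid, slide it sideways along the rim with slow, light pushes (never more than 8 N on the glass, tap included) until it sits centred on the bowl and the two flanges meet all round, and turn the tap handle on top a quarter turn anticlockwise so that it lies fully across the nozzle. At the end the lid must still be centred; keep the bowl where it stands and leave the things around it alone.

Things in the scene. Friction and masses are not known exactly. Their poses are not given: they have to be found in the camera images.
- desiccator: Round clear glass bowl (1.5 kg, loose on the bench) with a white perforated plate and three small vials inside. Origin: centre of its underside; z up. Bowl outside diameter 140 mm; at the top a ground flange of outside diameter 170 mm, inside 132 mm, 12 mm thick, whose flat upper face is 88 mm above the origin. The lid rests on that face.
- lid: Clear glass lid, 0.45 kg, loose, lying flat on the bowl's flange but 35 to 60 mm off centre, overhanging on the far, left or right side. Origin: centre of its flat underside; z up, x towards the nozzle. Flange 170 mm in diameter, 12 mm thick; above it a low dome, 138 mm wide at its foot, its top 40 mm above the origin; then a neck 31 mm thick, with the tap on top, on the lid's z axis.
- nozzle_tip (a point): End of the hose nozzle, a glass tube 11 mm thick that points sideways from the lid's neck along the lid's +x: 44 mm from the lid's axis, 48 mm above its underside. Part of the lid.
- tap (a joint): Angle of the tap handle about the lid's z axis, 0 = handle in line above the nozzle (open), 1.571 = handle turned a quarter turn anticlockwise seen from above, across the nozzle (shut, against its stop). It starts near 0 and stays where it is left; turning it takes about 0.4 N at the handle.
- tap_tip (a point): Centre of the top of the handle's end. White one-armed handle, 10 mm wide, reaching 42 mm from the lid's axis; this point lies 36 mm from the axis and 71.5 mm above the lid's underside. The handle spans 59.5 to 71.5 mm above the lid's underside; its hub is 25 mm in diameter.
- beaker: Empty clear beaker, 54 mm in diameter, 68 mm high, standing to the left. Origin: centre of its underside. Leave alone.
- petri_dish: Round dish, 60 mm in diameter, 17 mm high, lying to the left. Origin: centre of its underside. Leave alone.
- tweezers: Steel tweezers, 124 x 12 x 10 mm, lying to the right. Origin: centre of the underside, long axis x. Leave alone.
Things that resemble listed ones, but are neither listed nor needed, are in the scene too. Leave any black look-alike of the lid alone.

How it is judged:
By the outcome, as a careful person would: the job done as asked, in the order asked, and still so for the second after the job is handed in, with the robot touching nothing.
It also fails if it takes over 48 s, if anything falls off the work surface, if the arm or the gripper's body presses on something with over 40 N, if the wrist force passes 120 N, or if a joint passes its speed limit or range.

ROBOT

A 6-joint arm with a two-finger parallel gripper is mounted at the origin on a cart in front of the work surface, level with it; the furniture and walls round the work are solid. World frame = base frame: x ahead of the robot, y to its left, z up, the work surface at z = 0. Lengths are in m, angles in degrees, forces in N, time in s.
With the tool pointing down it reaches from about 0.25 to 0.725 m from the base axis. Payload 9.7 kg.
Tool frame: the origin (TCP) lies between the finger pads; the fingertips stand 17 mm ahead of it and the grasp point (between the pads) lies 2 mm behind it; z points along the fingers, y is the direction in which the jaws open and shut (so a half turn about z gives the same grasp; the last joint's range is limited). The gripper opens to 85 mm and grips with 20 to 120 N. Pads are 22 mm wide; open, the fingers measure 114 mm over their backs; the gripper's body (76 mm by 85 mm) begins 54 mm behind the grasp point. The pads swing forward as they close: fully open they stand 13 mm farther back than shut.
Start: joints at [-73.396, 4.979, 10.078, 95.1, 0, 90], TCP at [0.157, -0.527, 0.248] pointing down, gripper open.
Joint ranges: [-179.16, 179.16], [-48.56, 103.87], [-65.8, 70.77], [-126.05, 130.52], [-82.76, 87.17], [-180, 180]. Speed limits (degrees/s): [127.2, 127.2, 147.25, 180, 180, 180].

INTERFACE

Orientations are given as [roll, pitch, yaw] about the fixed x, y, z axes, in that order (R = Rz(yaw) Ry(pitch) Rx(roll)).
In Python, from workcell import monitor, cams, order gives the robot as it stands. The module is installed in compiled form; this text tells all that it offers.
- The arm moves only by the shell command python3 -m handwheel 'ROWS' [OPENING] [FORCE]. ROWS is JSON, a list of rows, each a list of 6 numbers: the shift along the tool's x, y, z in m, then the turn, a rotation vector about the tool's x, y, z in degrees. In form: [[tx, ty, tz, wx, wy, wz], ...]. A call has exactly 8 rows; each row shifts and turns the commanded pose from where the row before left it, along the tool's axes as they then stand; what a row does not reach is not made up. A row lasts 1/12 s, in which the tool goes at most 41.7 mm and 7.16 degrees, less where a joint would pass 70% of its speed; a pose out of reach is approached as far as the arm can. A call is refused whole if a number of a shift passes 0.0417 or a number of a turn 7.16, either way. A call with a gripper value outside its range is refused whole. OPENING is the opening, from -1 (shut) to 1 (fully open), set as the call begins (- or left out, the last holds). The fingers move at their own pace and stop on an object; FORCE is the grip in N (left out, the last holds). Time passes only in rows, so rows that do not move let the fingers close, or fill a call up. It gives the time, the measured TCP pose, the force and the opening at its end, in the units of the state.
- monitor.get_obs(): the state, without advancing time (a new reading comes with each control period).
- cams.camera(name): name is "scene" or "top"; returns a dict with "img" (384x512x3 uint8, red, green, blue), "depth" (384x512 float32, m along the optical axis (not along the pixel's ray), 0 where there is no reading), "fx", "fy", "cx", "cy" (pixels), "distortion" ([k1, k2, p1, p2, k3] as OpenCV has them; the pictures are not rectified), "rvec" (rotation vector, rad) and "tvec" (3), from world to camera coordinates, as OpenCV has them. Camera axes: x right, y down, z forward; pixel columns grow to the right and rows downward; lengths in m; the calibration is good to about 2 mm. A picture is of the moment at which its call begins.
- order.job_done(): hands the job in, once; it reports no verdict.
The state is a dict: "time": time; "q": joint angles; "qd": joint speeds; "joint_efforts": joint torques, N m; "ee_pos": TCP position; "tcp_rot": TCP orientation; "wrist_force": force on the tool from outside, world axes, zero at the start; "torque": the same for the moment, N m; "opening": finger opening in m.
Only numpy, scipy, OpenCV 4.12 (cv2) and the standard library are available. Lean on these libraries where they do the work, as an engineer would, in place of code of your own. Each camera call takes 0.05 s, during which the arm holds its last target. There are 200 camera calls.

## Working session

There is one attempt and no reset: what is moved stays moved. The work goes in short steps, Python scripts to look and compute and a shell command to move; the robot and the scene stay as the last step left them, time stands still between calls to the robot, and variables do not carry over. Pictures are saved under pics/ and viewed, about 8 in all and at most 12, crops included, and the job is handed in when it is done.

```bash
mkdir -p pics; cat > h.py <<'E'
import numpy as np, cv2
from workcell import monitor, cams, order
def cam(n):
    c=cams.camera(n); c['K']=np.array([[c['fx'],0,c['cx']],[0,c['fy'],c['cy']],[0,0,1.]])
    c['R']=cv2.Rodrigues(np.array(c['rvec'],float))[0]; c['t']=np.array(c['tvec'],float).ravel(); c['D']=np.array(c['distortion'],float); return c
def save(c,f,crop=None,s=1):
    im=c['img'][:,:,::-1]
    if crop: u0,v0,u1,v1=crop; im=im[v0:v1,u0:u1]
    cv2.imwrite(f,cv2.resize(im,None,fx=s,fy=s,interpolation=cv2.INTER_CUBIC))
def at_z(c,uv,z):
    uv=np.array(uv,float).reshape(-1,1,2); n=cv2.undistortPoints(uv,c['K'],c['D']).reshape(-1,2)
    d=np.c_[n,np.ones(len(n))]@c['R']; o=-c['R'].T@c['t']
    return o+d*((z-o[2])/d[:,2])[:,None]
def proj(c,P):
    return cv2.projectPoints(np.array(P,float).reshape(-1,3),c['R'],c['t'],c['K'],c['D'])[0].reshape(-1,2)
def xyz(c):
    v,u=np.mgrid[:384,:512]; n=cv2.undistortPoints(np.stack([u,v],-1).reshape(-1,1,2).astype(float),c['K'],c['D']).reshape(-1,2)
    z=c['depth'].reshape(-1,1); return ((np.c_[n,np.ones(len(n))]*z-c['t'])@c['R']).reshape(384,512,3)
E
python3 - <<'E'
from h import *
a=cam('top');b=cam('scene')
cv2.imwrite('pics/a.png',cv2.resize(np.vstack([a['img'],b['img']])[:,:,::-1],None,fx=.78,fy=.78))
save(a,'pics/top.png',s=1.5);save(b,'pics/scene.png',s=1.5)
for c in (a,b): print(-c['R'].T@c['t'],c['fx'],c['R'][2])
print(monitor.get_obs())
E
```

```text
[0.3068022  0.05332904 1.54433857] 433.8565925722337 [ 0.15972535  0.01265017 -0.98708044]
[ 0.95167176 -0.58015693  1.10032808] 404.7215401986965 [-0.34863303  0.51206818 -0.78501031]
{'time': 0.1, 'q': array([-7.33946036e+01,  5.00905991e+00,  1.00398186e+01,  9.50988029e+01,
        1.61504184e-06,  9.00005018e+01]), 'qd': array([-0.00459379,  0.03169223,  0.13010698, -0.04320868, -0.10451856,
        0.08507824]), 'joint_efforts': array([ 7.92045539e-04, -5.21556866e+01,  4.65655768e+01,  1.59081013e-02,
        4.45883177e-05, -1.62470502e-05]), 'ee_pos': array([ 0.15712867, -0.52689634,  0.24765067]), 'tcp_rot': array([-1.79931956e+02, -1.01913437e-06,  1.66048946e+01]), 'wrist_force': array([0.75767957, 0.65896126, 0.09805824]), 'torque': array([-0.06509376, -0.03544139, -0.03983001]), 'opening': 0.08557386829983943}
```

View pics/top.png

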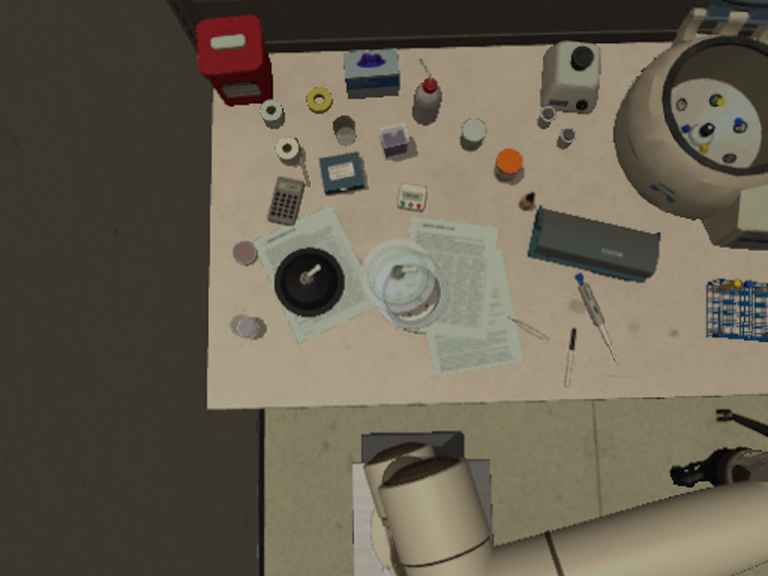

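View pics/scene.png

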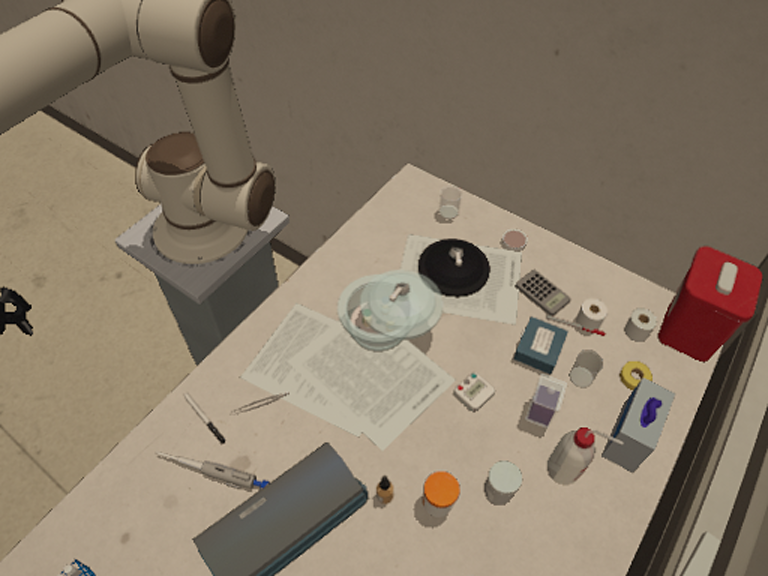

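The clear lid at top-view pixels (400,275)/1.5 fits. The black disc at (309,282)/1.5 is the look-alike, so I'll leave it alone. Next I'll enlarge the glass.

```bash
python3 - <<'E'
from h import *
a=cam('top');b=cam('scene')
A=cv2.resize(a['img'][150:230,230:310],(600,600),interpolation=cv2.INTER_CUBIC)
B=cv2.resize(b['img'][165:245,215:305],(675,600),interpolation=cv2.INTER_CUBIC)
cv2.imwrite('pics/c.png',cv2.resize(np.hstack([A,B])[:,:,::-1],(800,376)))
cv2.imwrite('pics/c1.png',A[:,:,::-1]);cv2.imwrite('pics/c2.png',B[:,:,::-1])
X=xyz(a)
for v in range(156,224,4): print(v,(X[v,236:304:4,2]*1000).astype(int))
E
```

```text
156 [ 1 -4 -2  1  3  2 -6  6  0  1  4  0  0  1 -4 -5  6]
160 [ 4 -4  0  3 -6  0 94 98 96 -4 -4 -1  1 -1  3 -1  2]
164 [  0   0   2  -1  99 101 100 113 113  99 100  99   0   2  -4   3  -4]
168 [  0   1   0  99  95 115 121 129 119 116 117 100 100   4  -2  -3  -1]
172 [  0   3  97  96 122 123 122 121 125 122 123 113  99   1   1   0  -2]
176 [ -2   4  98 116 120 119 123 128 130 125 123 123 105  97  -1   1   1]
180 [   1    0   96  121  124  126  100  142  164 1544  160  122  116   95
   87   -1   -2]
184 [  3   4 100 119 116 123  99 156 149 126 123 116 110  98  91  79   2]
188 [  0  -1  96 113 118 123 125 127 124 126 128 119 114 102  88  87   0]
192 [  0   0  94 114 117 124 128 124 125 130 125 118 101  92  57  88   7]
196 [  4   0  98 101 114 122 126 124 123 119 114 109  98  31  39  86   0]
200 [  2   1  -3 102 100 110 114 110 116 115  94  93  94  29  39  88   1]
204 [  5 -13   2   4  97 102  99  98 100 103 100  33  33  29  89  87   4]
208 [ -3   8  -1  -4   2  79  94 100 101  28  23  32  28  82  84   2   0]
212 [ 0  1  3 -1 -1  2 92 88 28 29 29 28 87 89 79  2  0]
216 [-3  1  5  2  3 -4  0 86 86 84 87 84 86 -1 -7  6 -6]
220 [-3 -3  0  1 -4 -2  1  2  0  0 -1 -7  1 -6 -1  3  0]
```

View pics/c1.png

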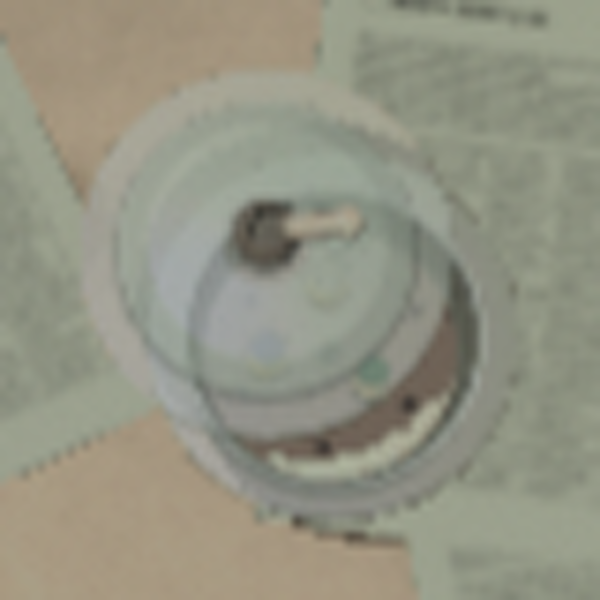

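View pics/c2.png

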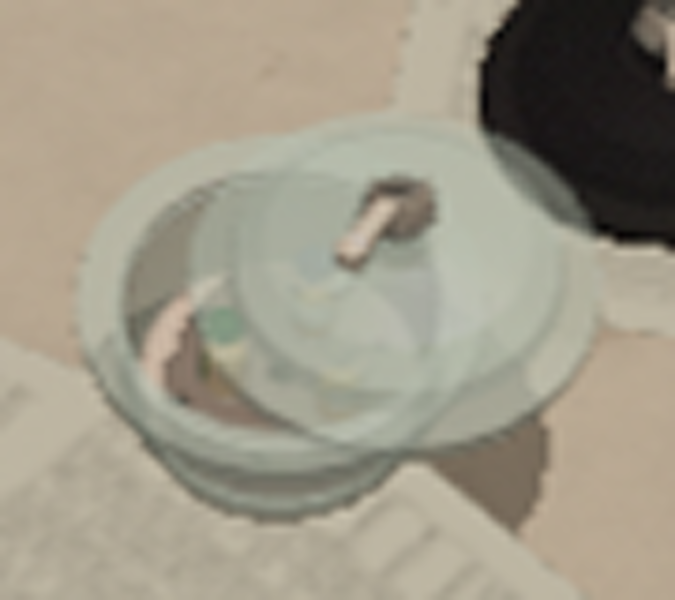

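```bash
cat >> h.py <<'E'
from scipy.optimize import least_squares
def fit(c,lid0,bowl0,box=(.25,.56,-.12,.18)):
    X=xyz(c); m=((X[...,2]>.065)&(X[...,2]<.3)&(X[...,0]>box[0])&(X[...,0]<box[1])&(X[...,1]>box[2])&(X[...,1]<box[3])).astype(np.uint8)
    m=cv2.morphologyEx(m,cv2.MORPH_CLOSE,np.ones((5,5)))
    U=cv2.resize(m*255,None,fx=4,fy=4,interpolation=cv2.INTER_LINEAR)
    cs=cv2.findContours((U>127).astype(np.uint8),cv2.RETR_EXTERNAL,cv2.CHAIN_APPROX_NONE)[0]
    k=max(cs,key=cv2.contourArea).reshape(-1,2)/4.-.375
    L=at_z(c,k,.095)[:,:2];B=at_z(c,k,.083)[:,:2]
    f=lambda p:np.minimum(np.hypot(*(L-p[:2]).T)-.085,np.hypot(*(B-p[2:]).T)-.085)
    r=least_squares(f,[*lid0,*bowl0],loss='soft_l1',f_scale=.002)
    return r.x[:2],r.x[2:],np.std(f(r.x))
def handle(c):
    X=xyz(c); m=(X[...,2]>.135)&(X[...,2]<.18)&(X[...,0]>.25)&(X[...,0]<.56)&(abs(X[...,1])<.18)
    return X[m],np.argwhere(m)[:,::-1],c['img'][m]
E
python3 - <<'E'
from h import *
for n in('top','scene'):
    c=cam(n); l0=at_z(c,[[265,180]],.1)[0,:2] if n=='top' else L
    l,b,s=fit(c,l0,l0+[-.03,-.03]); L=l if n=='top' else L; print(n,l,b,(l-b)*1000,np.linalg.norm(l-b),s)
    P,uv,col=handle(c)
    print('n',len(P))
    for p,u,k in zip(P,uv,col): print((p*1000).astype(int),u,k) if n=='top' else 0
    w=[(u,v) for v in range(165,245) for u in range(215,305) if c['img'][v,u].astype(int)[0]>200 and c['img'][v,u,0]-float(c['img'][v,u,2])>12]
c=cam('top')
# ends of handle, pixels: hub(265,235), tip (358,220) in the 7.5x crop
print(at_z(c,[[230+265/7.5-.4,150+237/7.5-.4],[230+355/7.5-.4,150+220/7.5-.4]],.16))
E
```

```text
top [0.51903737 0.19608069] [0.5302565  0.00984304] [-11.21912483 186.23764676] 0.18657526586039577 0.015642202441352504
n 15
[559  42 158] [264 183] [98 91 80]
[559  35 159] [266 183] [89 84 74]
[559  32 162] [267 183] [82 76 67]
[559  48 145] [262 184] [96 95 87]
[559  45 145] [263 184] [91 87 78]
[557  42 154] [264 184] [92 86 76]
[557  38 152] [265 184] [87 83 72]
[557  35 153] [266 184] [88 84 74]
[558  32 148] [267 184] [76 73 66]
[559  28 139] [268 184] [86 85 80]
[555  45 147] [263 185] [114 114 105]
[555  42 148] [264 185] [101 100  92]
[555  38 144] [265 185] [96 96 87]
[555  35 146] [266 185] [100 100  92]
[555  32 145] [267 185] [108 108 100]
scene [0.49468223 0.187274  ] [0.53232393 0.00974511] [-37.64170528 177.52889256] 0.18147563382320062 0.02214650476433242
n 4
[[ 5.65616521e-01  3.88214755e-02  1.60000000e-01]
 [ 5.71960297e-01 -3.28910004e-04  1.60000000e-01]]
```

```bash
sed -i 's/box=(.25,.56,-.12,.18)/box=(.38,.69,-.13,.15)/; s/X\[...,0\]>.25)&(X\[...,0\]<.56)&(abs(X\[...,1\])<.18)/X[...,0]>.42)\&(X[...,0]<.66)\&(abs(X[...,1]-.02)<.1)/' h.py
python3 - <<'E'
from h import *
for n in('top','scene'):
    c=cam(n); l0=np.array([.565,.039])
    l,b,s=fit(c,l0,l0+[-.03,-.03]); print(n,l,b,(l-b)*1000,np.linalg.norm(l-b),s)
    P,uv,col=handle(c)
    w=(P[:,2]>.15)&(col[:,0]>120); print(len(P),w.sum(),np.median(P[w],0))
    k=(P[:,2]>.15); print(np.c_[(P[k]*1000).astype(int),uv[k],col[k][:,0]][::2])
    X=xyz(c); q=(X[...,2]>.02)&(X[...,2]<.09)&(abs(X[...,0]-.55)<.12)&(X[...,1]>.1)&(X[...,1]<.35); print('black',X[q].min(0),X[q].max(0))
E
```

```text
top [0.56901777 0.03720158] [0.53295093 0.00892134] [36.0668406  28.28023789] 0.045832181333673935 0.0008771735530257741
108 33 [0.56907264 0.00941009 0.15990427]
[[580  41 157 264 177  79]
 [578  34 163 266 177  77]
 [575   5 158 275 178 160]
 [576   0 153 277 178 156]
 [572  28 159 268 179 145]
 [572  22 157 270 179 165]
 [572  15 160 272 179 167]
 [572   9 155 274 179 168]
 [572   2 158 276 179 168]
 [572  -3 155 278 179 131]
 [569  32 160 267 180 110]
 [567  25 167 269 180 162]
 [569  18 158 271 180 160]
 [568  12 164 273 180 150]
 [568   6 160 275 180 150]
 [567   0 166 277 180 145]
 [567  48 155 262 181  96]
 [565  25 162 269 181 127]
 [565  15 159 272 181 131]
 [565   9 159 274 181 130]
 [564   3 163 276 181 140]
 [564  48 153 262 182  92]
 [560  45 156 263 183  95]
 [559  35 161 266 183  90]
 [560  28 153 268 183  73]
 [556  38 157 265 184  87]
 [557  32 150 267 184  76]]
black [0.5076714  0.10348283 0.02002679] [0.64173853 0.32343238 0.0897624 ]
scene [0.5692479  0.03962183] [0.53515764 0.00820991] [34.09026515 31.41192263] 0.046355744640228146 0.0017925452821991419
116 53 [
[... 274 characters left out ...]
5]
 [583  39 154 272 192 117]
 [570  22 156 265 193 201]
 [575  25 157 267 193 150]
 [578  31 154 269 193 126]
 [581  37 150 271 193 116]
 [570  17 157 264 194 201]
 [575  19 159 266 194 158]
 [576  28 150 268 194 119]
 [571  10 160 263 195 199]
 [574  15 158 265 195 167]
 [576  24 150 267 195 100]
 [568   9 155 262 196 200]
 [572  13 154 264 196 178]
 [576  18 151 266 196  95]
 [569   2 158 261 197 197]
 [573   7 156 263 197 191]
 [576  14 151 265 197 135]
 [574   0 159 262 198 200]
 [578   5 157 264 198 137]
 [572  -1 155 261 199 151]
 [578   0 158 263 199 119]
 [573  -2 153 261 200 122]
 [578   0 153 263 200 136]]
black [0.51220437 0.18130248 0.02000626] [0.64260178 0.31726341 0.07371655]
```

```bash
python3 -m handwheel '[[0.0137,-0.0097,0,0,0,0],[0.0274,-0.0195,0,0,0,0],[0.0274,-0.0195,0,0,0,0],[0.0274,-0.0195,0,0,0,0],[0.0274,-0.0195,0,0,0,0],[0.0274,-0.0195,0,0,0,0],[0.0274,-0.0195,0,0,0,0],[0.0274,-0.0195,0,0,0,0]]' 0.18; python3 -m handwheel '[[0.0274,-0.0195,0,0,0,0],[0.0274,-0.0195,0,0,0,0],[0.0274,-0.0195,0,0,0,0],[0.0274,-0.0195,0,0,0,0],[0.0274,-0.0195,0,0,0,0],[0.0274,-0.0195,0,0,0,0],[0.0274,-0.0195,0,0,0,0],[0.0274,-0.0195,0,0,0,0]]'
```

```text
time: 1.12
ee_pos: [0.313, -0.3268, 0.2485]
tcp_rot: [180.0, -0.0, 16.6]
wrist_force: [0.8, -0.1, 0.1]
opening: 0.0502
time: 1.78
ee_pos: [0.4786, -0.1145, 0.2485]
tcp_rot: [180.0, -0.0, 16.6]
wrist_force: [-0.0, -0.6, 0.8]
opening: 0.0503
```

```bash
python3 -m handwheel '[[0.0288,-0.0205,0,0,0,0],[0.0288,-0.0205,0,0,0,0],[0.0288,-0.0205,0,0,0,0],[0.0288,-0.0205,0,0,0,0],[0.0288,-0.0205,0,0,0,0],[0.0288,-0.0205,0,0,0,0],[0.0288,-0.0205,0,0,0,0],[0.0144,-0.0102,0,0,0,0]]' ; python3 -m handwheel '[[0,0,0,0,0,-5.85],[0,0,0,0,0,-5.85],[0,0,0,0,0,-5.85],[0,0,0,0,0,-5.85],[0,0,0.03,0,0,0],[0,0,0.03,0,0,0],[0,0,0.03,0,0,0],[0,0,0.018,0,0,0]]'
python3 - <<'E'
from h import *
c=cam('scene');o=monitor.get_obs();print(o['ee_pos'],o['tcp_rot'])
save(c,'pics/s2.png',(200,120,320,210),6)
X=xyz(c);e=o['ee_pos']
d=X-e; q=(np.hypot(d[...,0],d[...,1])<.07)&(X[...,2]<.2)&(X[...,2]>.09)&(X[...,0]+.84*X[...,1]>.733)
print(q.sum()); P=X[q]; i=np.argsort(P[:,2])[:15]; print((P[i]*1000).astype(int))
E
```

```text
time: 2.45
ee_pos: [0.6424, 0.096, 0.2472]
tcp_rot: [-180.0, 0.0, 16.7]
wrist_force: [0.6, -0.3, -0.3]
opening: 0.0504
time: 3.12
ee_pos: [0.6398, 0.0927, 0.1368]
tcp_rot: [-179.9, 0.2, 40.0]
wrist_force: [0.1, -0.2, -1.0]
opening: 0.0501
[0.63887657 0.09265265 0.13374565] [-179.7811092     0.35192535   40.00652204]
4
[[669  78 188]
 [667  80 194]
 [669  76 195]
 [667  79 199]]
```

View pics/s2.png

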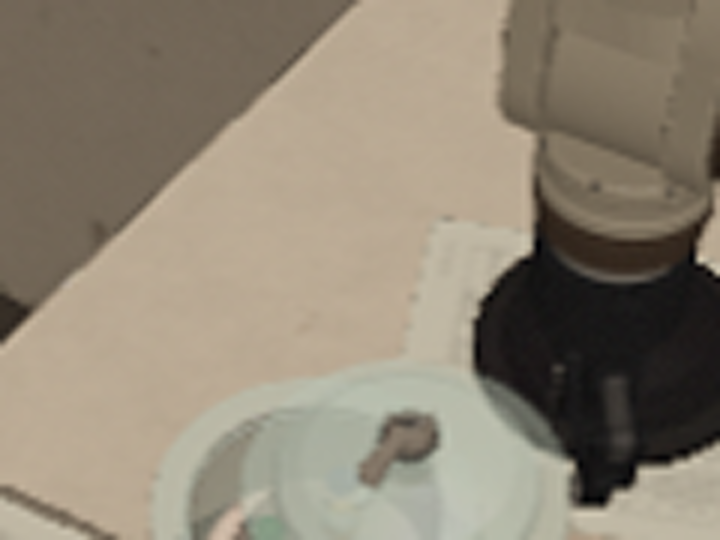

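The crop shows the two finger tips at about (590,490), just outside the lid's far-left rim. I need about 20 mm more clearance before descending.

```bash
python3 -m handwheel '[[0.005,0,0,0,0,0],[0.005,0,0,0,0,0],[0.005,0,0,0,0,0],[0.005,0,0,0,0,0],[0,0,0,0,0,0],[0,0,0,0,0,0],[0,0,0,0,0,0],[0,0,0,0,0,0]]'
python3 - <<'E'
from h import *
c=cam('scene');o=monitor.get_obs();e=o['ee_pos'];print(e,o['tcp_rot'],o['wrist_force'])
for n in('scene','top'):
    c=cam(n);X=xyz(c);d=X-e
    ax=np.array([.766,.643]);ay=np.array([.643,-.766]);a=d[...,:2]@ax;b=d[...,:2]@ay
    q=(a>-.02)&(a<.03)&(abs(b)<.06)&(X[...,2]>.03)&(X[...,2]<.25)
    T=np.c_[a[q],b[q],X[q][:,2]]*1000; i=np.argsort(T[:,2])[:14]; print(n,q.sum());print(T[i].astype(int))
E
```

```text
time: 3.83
ee_pos: [0.6562, 0.1057, 0.1405]
tcp_rot: [180.0, -0.0, 40.0]
wrist_force: [0.0, -0.4, 0.1]
opening: 0.0507
[0.6561288  0.1056607  0.14046114] [ 1.79996010e+02 -3.52242546e-03  3.99974124e+01] [-0.80015554  0.05884671 -0.59176021]
scene 246
[[-10 -26 125]
 [ -7 -26 125]
 [  7  31 126]
 [-13  32 129]
 [-10  33 131]
 [-11 -25 132]
 [-13  31 133]
 [ -8 -24 133]
 [ -2  36 134]
 [  6  33 134]
 [-13  28 134]
 [-11 -27 135]
 [-13  25 135]
 [  0  37 135]]
top 0
[]
```

```bash
python3 -m handwheel '[[0,-0.001,0.008,0,0,0],[0,-0.001,0.008,0,0,0],[0,-0.001,0.008,0,0,0],[0,-0.001,0.007,0,0,0],[-0.003,0,0,0,0,0],[-0.003,0,0,0,0,0],[-0.003,0,0,0,0,0],[-0.003,0,0,0,0,0]]'; python3 -m handwheel '[[-0.001,0,0,0,0,0],[-0.001,0,0,0,0,0],[-0.001,0,0,0,0,0],[-0.001,0,0,0,0,0],[-0.001,0,0,0,0,0],[-0.001,0,0,0,0,0],[-0.001,0,0,0,0,0],[-0.001,0,0,0,0,0]]'; python3 - <<'E'
from h import *
o=monitor.get_obs();print(o['ee_pos'],o['wrist_force'],o['torque'])
c=cam('scene');save(c,'pics/s3.png',(200,150,320,240),6)
c=cam('top');print(fit(c,[.569,.038],[.534,.0086]))
E
```

```text
time: 4.65
ee_pos: [0.6444, 0.1009, 0.1098]
tcp_rot: [180.0, -0.0, 40.0]
wrist_force: [-0.3, 0.3, 0.6]
opening: 0.0505
time: 5.32
ee_pos: [0.6384, 0.0962, 0.1094]
tcp_rot: [-180.0, -0.0, 40.0]
wrist_force: [2.6, 2.9, 0.7]
opening: 0.0507
[0.63842353 0.09616106 0.10941409] [2.57179555 2.85026155 0.67454837] [ 0.56316934 -0.46156332 -0.06352133]
(array([ 0.65621585, -0.07675853]), array([0.49666595, 0.0403686 ]), np.float64(0.01720326464153765))
```

View pics/s3.png

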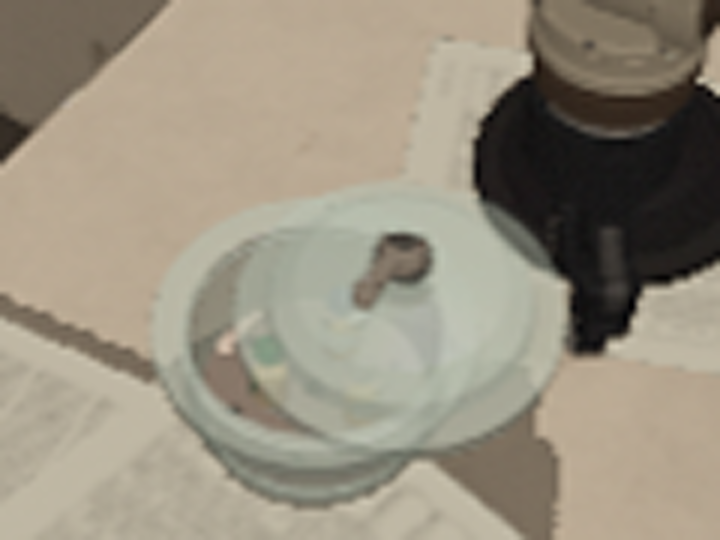

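Contact: 3.8 N outward, as expected. I'll push on slowly while watching the force.

```bash
python3 -m handwheel '[[-0.0007,0,0,0,0,0],[-0.0007,0,0,0,0,0],[-0.0007,0,0,0,0,0],[-0.0007,0,0,0,0,0],[-0.0007,0,0,0,0,0],[-0.0007,0,0,0,0,0],[-0.0007,0,0,0,0,0],[-0.0007,0,0,0,0,0]]'; python3 - <<'E'
from h import *
o=monitor.get_obs();print(o['wrist_force'])
c=cam('scene');l,b,s=fit(c,[.564,.034],[.534,.0086]);print(l,b,s)
E
```

```text
time: 6.08
ee_pos: [0.634, 0.0923, 0.1093]
tcp_rot: [180.0, -0.0, 40.0]
wrist_force: [2.6, 2.1, 0.2]
opening: 0.0504
[2.56775753 2.09008536 0.21655742]
[0.63815887 0.17811149] [0.5368696  0.00988427] 0.023093065248341108
```

```bash
R='' ; python3 -m handwheel '[[-0.001,0,0,0,0,0],[-0.001,0,0,0,0,0],[-0.001,0,0,0,0,0],[-0.001,0,0,0,0,0],[-0.001,0,0,0,0,0],[-0.001,0,0,0,0,0],[-0.001,0,0,0,0,0],[-0.001,0,0,0,0,0]]'; python3 -m handwheel '[[-0.001,0,0,0,0,0],[-0.001,0,0,0,0,0],[-0.001,0,0,0,0,0],[-0.001,0,0,0,0,0],[-0.001,0,0,0,0,0],[-0.001,0,0,0,0,0],[-0.001,0,0,0,0,0],[-0.001,0,0,0,0,0]]';python3 -m handwheel '[[-0.001,0,0,0,0,0],[-0.001,0,0,0,0,0],[-0.001,0,0,0,0,0],[-0.001,0,0,0,0,0],[-0.001,0,0,0,0,0],[-0.001,0,0,0,0,0],[-0.001,0,0,0,0,0],[-0.001,0,0,0,0,0]]'
python3 - <<'E'
from h import *
c=cam('scene');save(c,'pics/s4.png',(200,150,320,240),6)
c=cam('top');X=xyz(c)
# bowl-edge: exposed near-side silhouette
cv2.imwrite('pics/t4.png',cv2.resize(c['img'][150:230,230:320][:,:,::-1],None,fx=6,fy=6,interpolation=cv2.INTER_CUBIC))
print(monitor.get_obs()['ee_pos'])
E
```

```text
time: 6.8
ee_pos: [0.6278, 0.0872, 0.1093]
tcp_rot: [180.0, -0.0, 40.0]
wrist_force: [3.6, 2.1, 1.5]
opening: 0.0501
time: 7.47
ee_pos: [0.6217, 0.082, 0.1093]
tcp_rot: [-180.0, -0.0, 40.0]
wrist_force: [2.7, 2.8, 1.1]
opening: 0.0506
time: 8.13
ee_pos: [0.6155, 0.0769, 0.1093]
tcp_rot: [180.0, 0.0, 40.0]
wrist_force: [2.8, 1.7, 1.5]
opening: 0.0502
[0.61543295 0.07678448 0.10927184]
```

View pics/s4.png

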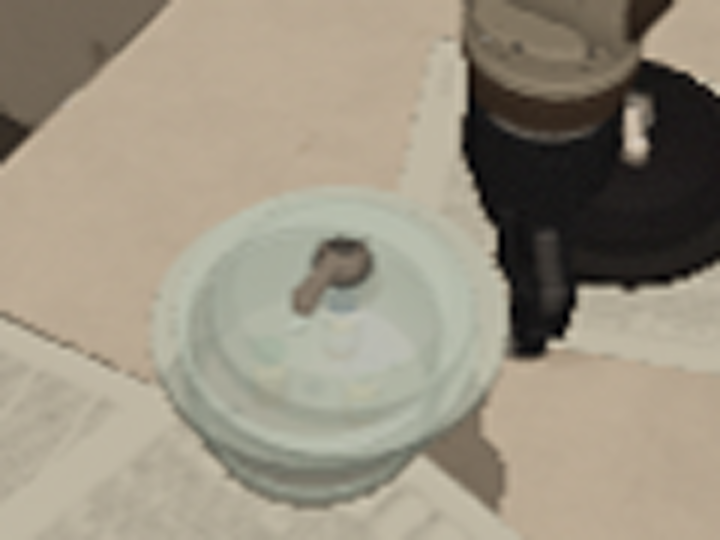

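```bash
python3 -m handwheel '[[-0.001,0,0,0,0,0],[-0.001,0,0,0,0,0],[-0.001,0,0,0,0,0],[-0.001,0,0,0,0,0],[-0.001,0,0,0,0,0],[-0.001,0,0,0,0,0],[-0.001,0,0,0,0,0],[-0.001,0,0,0,0,0]]'; python3 -m handwheel '[[-0.001,0,0,0,0,0],[-0.001,0,0,0,0,0],[-0.001,0,0,0,0,0],[-0.001,0,0,0,0,0],[-0.0005,0,0,0,0,0],[0,0,0,0,0,0],[0,0,0,0,0,0],[0,0,0,0,0,0]]';python3 -m handwheel '[[0.002,0,0,0,0,0],[0.004,0,0,0,0,0],[0.004,0,0,0,0,0],[0,0,-0.02,0,0,0],[0,0,-0.03,0,0,0],[0,0,-0.03,0,0,0],[0.005,-0.025,-0.02,0,0,0],[0,-0.025,0,0,0,0]]'
python3 - <<'E'
from h import *
c=cam('scene');save(c,'pics/s5.png',(200,150,320,240),6)
d=cam('top');save(d,'pics/t5.png',(230,140,320,230),6)
for k in(c,d): print(fit(k,[.536,.0106],[.534,.0086]))
E
```

```text
time: 8.9
ee_pos: [0.6094, 0.0717, 0.1093]
tcp_rot: [-180.0, 0.0, 40.0]
wrist_force: [3.5, 2.2, 1.5]
opening: 0.0505
time: 9.57
ee_pos: [0.606, 0.0688, 0.1092]
tcp_rot: [-180.0, 0.0, 40.0]
wrist_force: [1.4, 1.0, 1.6]
opening: 0.0505
time: 10.23
ee_pos: [0.587, 0.1172, 0.2137]
tcp_rot: [179.8, -0.3, 39.9]
wrist_force: [0.6, 1.3, 0.7]
opening: 0.0505
(array([0.53592524, 0.01047842]), array([0.53632422, 0.00767624]), np.float64(0.0009521363593652582))
(array([0.5349137 , 0.00517083]), array([0.53676155, 0.00492475]), np.float64(0.021229969642125552))
```

View pics/s5.png

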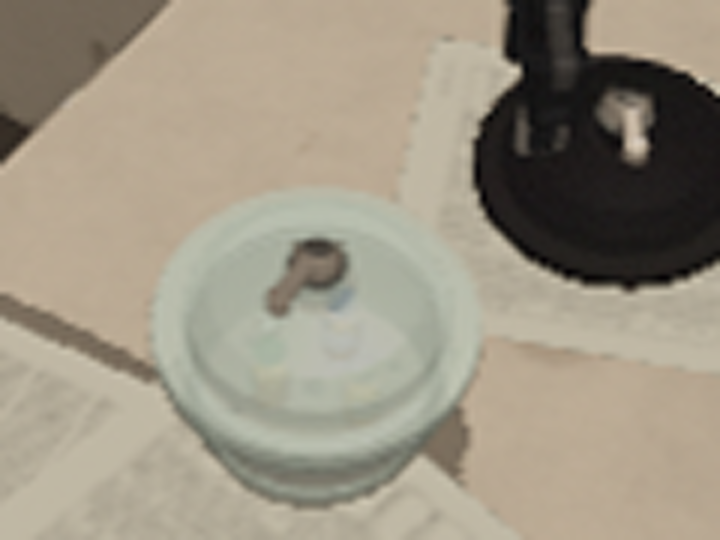

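```bash
python3 -m handwheel '[[0.0112,-0.0134,0,0,0,0],[0.0112,-0.0134,0,0,0,0],[0.0112,-0.0134,0,0,0,0],[0.0112,-0.0134,0,0,0,0],[0.0112,-0.0134,0,0,0,0],[0.0112,-0.0134,0,0,0,0],[0.0112,-0.0134,0,0,0,0],[0.0112,-0.0134,0,0,0,0]]'
python3 - <<'E'
from h import *
print(monitor.get_obs()['ee_pos'])
c=cam('scene');d=cam('top');save(d,'pics/t6.png',(230,140,320,230),6)
for k in(c,d): print(fit(k,[.536,.0106],[.534,.0086]))
for k in(c,d):
  P,uv,col=handle(k);P=P[P[:,2]>.145];print(len(P)); print(np.c_[(P*1000).astype(int)][::4].tolist())
E
```

```text
time: 11.0
ee_pos: [0.5853, 0.2571, 0.2084]
tcp_rot: [-180.0, 0.1, 40.0]
wrist_force: [-0.4, -0.3, 1.2]
opening: 0.0503
[0.58526305 0.25714107 0.20835668]
(array([0.535842  , 0.01052141]), array([0.53633206, 0.00768095]), np.float64(0.000933520510138671))
(array([0.53509386, 0.00716732]), array([0.53290694, 0.00806243]), np.float64(0.0007969017738151272))
83
[[525, 5, 155], [534, 17, 145], [528, 0, 154], [545, 11, 154], [537, -1, 156], [547, 4, 158], [527, -2, 145], [541, -2, 157], [547, 9, 148], [539, -9, 158], [545, 1, 150], [536, -14, 155], [542, -4, 149], [536, -20, 158], [542, -9, 150], [534, -27, 159], [543, -19, 157], [541, -26, 158], [541, -31, 159], [541, -31, 153], [542, -33, 152]]
71
[[548, 12, 145], [544, 16, 146], [541, -28, 159], [541, 6, 146], [538, -8, 162], [538, -21, 160], [538, 6, 146], [534, -8, 162], [536, -22, 150], [536, -35, 145], [533, 0, 154], [532, -12, 158], [532, -25, 154], [531, 13, 146], [531, 0, 145], [526, 13, 156], [524, 13, 150], [524, 0, 146]]
```

View pics/t6.png

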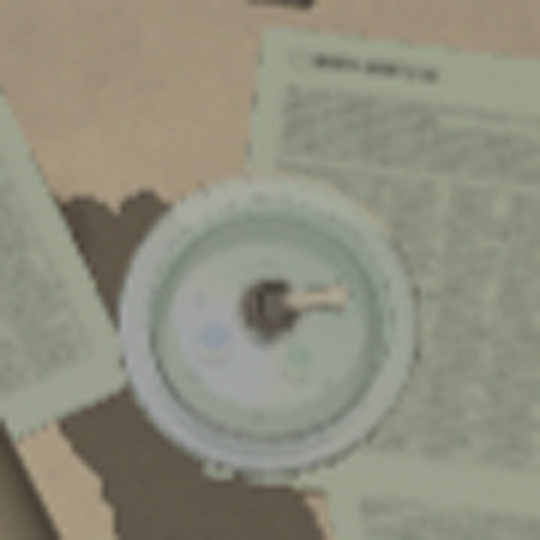

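```bash
cat > joint.py <<'E'
from h import *
def pts(c):
    X=xyz(c); m=((X[...,2]>.065)&(X[...,2]<.3)&(X[...,0]>.4)&(X[...,0]<.69)&(X[...,1]>-.13)&(X[...,1]<.12)).astype(np.uint8)
    return m
D=[]
for n in('top','scene'):
    acc=0
    for i in range(3):
        c=cam(n); acc=acc+pts(c)/3.
    U=cv2.resize((acc*255).astype(np.uint8),None,fx=4,fy=4,interpolation=cv2.INTER_LINEAR)
    k=max(cv2.findContours((U>127).astype(np.uint8),cv2.RETR_EXTERNAL,cv2.CHAIN_APPROX_NONE)[0],key=cv2.contourArea)
    k=k.reshape(-1,2)/4.-.375
    # silhouette edges: lid upper/lower rim both bound -> use both heights, take union
    D.append([[at_z(c,k,z)[:,:2] for z in (.1,.088)],[at_z(c,k,z)[:,:2] for z in (.088,.076)]])
def res(p,off=None):
    o=p[:2] if off is None else off; q=p if off is not None else p[2:]
    r=[]
    for i,(L,B) in enumerate(D):
        b=q[3*i:3*i+2]; R=.085+q[3*i+2]
        r.append(np.min([np.hypot(*(A-b-o).T)-R for A in L]+[np.hypot(*(A-b).T)-R for A in B],0))
    return np.concatenate(r)
q0=[.534,.0086,0]*2
f=least_squares(res,[.001,.001]+q0,loss='soft_l1',f_scale=.001);print('free',f.x*1000,f.cost*1e6)
for s in(-2,0,1,2,3,4):
    o=np.array([.766,.643])*s*1e-3
    g=least_squares(res,q0,args=(o,),loss='soft_l1',f_scale=.001);print(s,g.cost*1e6,(g.x*1000).round(1))
E
python3 joint.py
```

```text
free [  2.75371029  -1.22794945 532.36147298   8.30774323  -0.91719007
 534.61970407   9.74932962  -1.19383845] 338.8408497740417
-2 673.1009727871686 [ 5.348e+02  8.700e+00  1.000e-01  5.370e+02  9.900e+00 -1.900e+00]
0 494.16955863703225 [533.7   7.7   0.  536.1   9.2  -2. ]
1 470.9930548454498 [ 5.333e+02  7.200e+00 -2.000e-01  5.357e+02  8.900e+00 -2.000e+00]
2 493.4207109105267 [ 5.329e+02  6.700e+00 -5.000e-01  5.353e+02  8.500e+00 -2.000e+00]
3 556.9959173045308 [532.6   6.4  -0.8 534.9   8.2  -2.2]
4 648.5227415460575 [532.2   6.   -1.1 534.4   7.8  -2.3]
```

```bash
python3 -m handwheel '[[-0.0115,0.0197,0,0,0,0],[-0.0115,0.0197,0,0,0,0],[-0.0115,0.0197,0,0,0,0],[-0.0115,0.0197,0,0,0,0],[-0.0115,0.0197,0,0,0,0],[-0.0115,0.0197,0,0,0,0],[-0.0115,0.0197,0,0,0,0],[-0.0115,0.0197,0,0,0,0]]';python3 -m handwheel '[[0,0,0.02,0,0,0],[0,0,0.02,0,0,0],[0,0,0.02,0,0,0],[0,0,0.02,0,0,0],[0,0,0.01,0,0,0],[0,0,0,0,0,0],[0,0,0,0,0,0],[0,0,0,0,0,0]]'
```

```text
time: 12.07
ee_pos: [0.616, 0.0749, 0.2095]
tcp_rot: [180.0, -0.0, 40.0]
wrist_force: [-0.2, 0.6, 0.5]
opening: 0.0502
time: 12.73
ee_pos: [0.6165, 0.0766, 0.1208]
tcp_rot: [179.9, -0.1, 40.0]
wrist_force: [0.2, -0.7, 0.2]
opening: 0.0503
```

```bash
python3 -m handwheel '[[0,-0.0008,0.006,0,0,0],[0,0,0.0055,0,0,0],[-0.002,0,0,0,0,0],[-0.002,0,0,0,0,0],[-0.002,0,0,0,0,0],[-0.002,0,0,0,0,0],[-0.0015,0,0,0,0,0],[-0.001,0,0,0,0,0]]';python3 -m handwheel '[[-0.0006,0,0,0,0,0],[-0.0006,0,0,0,0,0],[-0.0006,0,0,0,0,0],[-0.0006,0,0,0,0,0],[-0.0006,0,0,0,0,0],[-0.0006,0,0,0,0,0],[-0.0006,0,0,0,0,0],[-0.0004,0,0,0,0,0]]'
```

```text
time: 13.4
ee_pos: [0.6073, 0.0704, 0.108]
tcp_rot: [180.0, -0.0, 40.0]
wrist_force: [0.2, 0.5, -0.4]
opening: 0.0502
time: 14.07
ee_pos: [0.604, 0.0677, 0.1079]
tcp_rot: [180.0, -0.0, 40.0]
wrist_force: [3.1, 1.1, 0.1]
opening: 0.0505
```

```bash
python3 -m handwheel '[[0.002,0,0,0,0,0],[0.004,0,0,0,0,0],[0.004,0,0,0,0,0],[0,0,-0.02,0,0,0],[0,0,-0.025,0,0,0],[0,0,-0.025,0,0,0],[0,0,-0.025,0,0,0],[0,0,-0.008,0,0,0]]'
python3 -m handwheel '[[-0.015,0.001,0,0,0,7],[-0.029,0.0,0,0,0,7],[-0.029,0,0,0,0,0],[-0.029,0,0,0,0,0],[-0.029,0,0,0,0,0],[-0.015,0,0,0,0,0],[0,0,0,0,0,7],[0,0,0,0,0,7]]' -1 20
python3 -m handwheel '[[0,0,0,0,0,7],[0,0,0,0,0,7],[0,0,0,0,0,7],[0,0,0,0,0,7],[0,0,0,0,0,7],[0,0,0,0,0,7],[0,0,0,0,0,7],[0,0,0,0,0,7]]'
python3 -m handwheel '[[0,0,0,0,0,7],[0,0,0,0,0,7],[0,0,0,0,0,7],[0,0,0,0,0,7],[0,0,0,0,0,7],[0,0,0,0,0,5],[0,0,0,0,0,0],[0,0,0,0,0,0]]'
python3 - <<'E'
from h import *
print(monitor.get_obs()['ee_pos'],monitor.get_obs()['tcp_rot'])
c=cam('scene');save(c,'pics/s7.png',(200,150,320,240),6)
m=fit(c,[.534,.008],[.534,.0082]);print(m)
P,uv,col=handle(c);P=P[(P[:,2]>.153)&(P[:,2]<.166)];print(len(P),(P*1000).astype(int).tolist())
E
```

```text
time: 14.73
ee_pos: [0.6125, 0.0743, 0.2148]
tcp_rot: [179.9, -0.2, 40.0]
wrist_force: [0.4, -0.5, 1.0]
opening: 0.0505
time: 15.4
ee_pos: [0.484, 0.0027, 0.2107]
tcp_rot: [180.0, -0.0, 11.7]
wrist_force: [0.1, 0.0, -0.5]
opening: -0.0002
time: 16.07
ee_pos: [0.4284, -0.1903, 0.2102]
tcp_rot: [-171.8, 3.0, -28.6]
wrist_force: [0.5, -0.1, 0.1]
opening: 0.0003
time: 16.73
ee_pos: [0.3054, -0.3195, 0.2102]
tcp_rot: [-167.0, 10.1, -54.1]
wrist_force: [0.7, 0.8, 0.3]
opening: 0.0002
[ 0.30537011 -0.31953041  0.21021236] [-166.98747512   10.14244276  -54.09053979]
(array([0.53365196, 0.00920198]), array([0.53603972, 0.00744744]), np.float64(0.0009133105958382866))
51 [[542, 16, 155], [525, 0, 157], [528, 0, 158], [544, 13, 156], [526, -1, 153], [531, -3, 158], [533, -1, 158], [545, 7, 158], [532, -4, 156], [536, -5, 160], [538, -2, 158], [541, -2, 161], [541, 2, 156], [543, 4, 156], [545, 7, 153], [531, -8, 155], [534, -8, 157], [538, -8, 160], [539, -4, 157], [540, 0, 153], [545, -3, 160], [545, 2, 154], [533, -15, 159], [534, -12, 156], [537, -12, 159], [538, -8, 156], [535, -18, 159], [535, -13, 154], [538, -13, 156], [541, -11, 156], [533, -20, 155], [537, -21, 159], [538, -18, 156], [539, -14, 154], [531, -28, 158], [533, -25, 155], [536, -25, 158], [537, -21, 155], [540, -21, 157], [532, -29, 154], [536, -30, 159], [538, -28, 158], [541, -26, 158], [541, -21, 153], [534, -32, 155], [538, -32, 157], [541, -31, 158], [542, -28, 157], [539, -34, 155], [540, -30, 153], [544, -31, 156]]
```

View pics/s7.png

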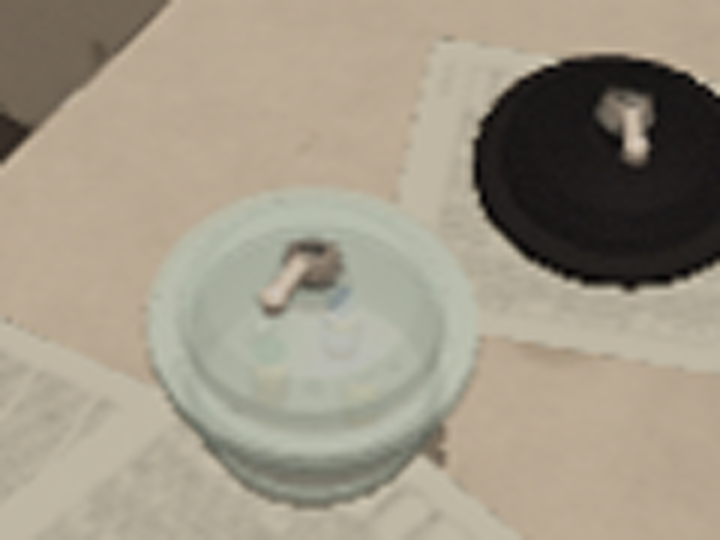

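The wrist hit its range, so turning it that way is wrong. I'll use the half-turned equivalent (yaw 95→185) instead. The arm is clear of the glass, so this is a good moment to re-check the centring.

```bash
python3 joint.py; python3 - <<'E'
from h import *
from scipy.spatial.transform import Rotation as Ro
o=monitor.get_obs();print(o['q'].round(1),o['ee_pos'],o['tcp_rot'])
A=Ro.from_euler('xyz',o['tcp_rot'],degrees=True)
for y in(-45,-30,-20): print(y,(A.inv()*Ro.from_euler('xyz',[180,0,y],degrees=True)).as_rotvec(degrees=True).round(1))
B=A*Ro.from_rotvec([0,0,0])
E
```

```text
free [ 1.53731571e-01 -2.72268831e+00  5.32478043e+02  8.29450334e+00
 -8.99648275e-01  5.34808745e+02  9.80578122e+00 -1.27562295e+00] 322.4143622301133
-2 389.71385938984645 [ 5.335e+02  7.600e+00 -3.000e-01  5.357e+02  9.100e+00 -1.900e+00]
0 496.44231551249214 [ 5.324e+02  6.600e+00 -4.000e-01  5.348e+02  8.400e+00 -1.900e+00]
1 614.1500270637947 [532.    6.2  -0.6 534.3   7.9  -2. ]
2 745.0412354899318 [531.6   5.8  -0.9 533.8   7.5  -2.1]
3 884.8230412211575 [531.2   5.4  -1.2 533.4   7.2  -2.2]
4 1032.892551994701 [530.9   5.   -1.5 532.9   6.8  -2.4]
[-53.9  -1.4  -2.1  99.4  13.  179.9] [ 0.30666594 -0.31815848  0.21090512] [-166.98296276   10.06976086  -53.84448619]
-45 [-13.7   9.   -9.9]
-30 [-14.9   7.2 -24.8]
-20 [-15.6   5.9 -34.8]
```

```bash
python3 -m handwheel '[[0,0,0,-3.7,1.8,-6.2],[0,0,0,-3.7,1.8,-6.2],[0,0,0,-3.7,1.8,-6.2],[0,0,0,-3.7,1.8,-6.2],[0,0,0,0,0,-7],[0,0,0,0,0,-7],[0,0,0,0,0,-7],[0,0,0,0,0,-7]]' 0.18
python3 -m handwheel '[[0,0,0,0,0,-7],[0,0,0,0,0,-7],[0,0,0,0,0,-7],[0,0,0,0,0,-7],[0,0,0,0,0,-7],[0,0,0,0,0,-7],[0,0,0,0,0,-7],[0,0,0,0,0,-7]]'
python3 -m handwheel '[[0,0,0,0,0,-7],[0,0,0,0,0,-7],[0,0,0,0,0,-7],[0,0,0,0,0,-7],[0,0,0,0,0,-7],[0,0,0,0,0,0],[0,0,0,0,0,0],[0,0,0,0,0,0]]'
python3 - <<'E'
from h import *
from scipy.spatial.transform import Rotation as Ro
o=monitor.get_obs();print(o['q'].round(1),o['ee_pos'],o['tcp_rot'])
A=Ro.from_euler('xyz',o['tcp_rot'],degrees=True)
print((A.inv()*Ro.from_euler('xyz',[180,0,90],degrees=True)).as_rotvec(degrees=True).round(2),A.inv().apply(np.array([.535,-.115,.21])-o['ee_pos']))
E
```

```text
time: 17.75
ee_pos: [0.3065, -0.3182, 0.2111]
tcp_rot: [-179.3, -0.1, -2.6]
wrist_force: [0.6, -0.1, -0.2]
opening: 0.0506
time: 18.42
ee_pos: [0.3064, -0.3184, 0.211]
tcp_rot: [-179.7, -0.6, 53.3]
wrist_force: [-0.1, -0.6, 0.6]
opening: 0.0506
time: 19.08
ee_pos: [0.3063, -0.3186, 0.2109]
tcp_rot: [179.9, -0.7, 87.7]
wrist_force: [0.5, -0.1, 0.5]
opening: 0.0502
[-46.5 -10.   -8.5  91.9   0.6  45.8] [ 0.30627479 -0.31855399  0.21093385] [179.90697506  -0.68008592  87.73082924]
[ 0.11 -0.68 -2.27] [0.2124245  0.22048041 0.00381343]
```

```bash
python3 -m handwheel '[[0.012,0.014,0,0.1,-0.7,-2.3],[0.024,0.027,0,0,0,0],[0.027,0.03,0,0,0,0],[0.028,0.031,0,0,0,0],[0.028,0.031,0,0,0,0],[0.028,0.031,0,0,0,0],[0.028,0.031,0,0,0,0],[0.0255,0.031,0,0,0,0]]'; python3 -m handwheel '[[0,0,0.02,0,0,0],[0,0,0.02,0,0,0],[0,0,0.02,0,0,0],[0,0,0.02,0,0,0],[0,0,0.01,0,0,0],[0,0,0,0,0,0],[0,0,0,0,0,0],[0,0,0,0,0,0]]'
```

```text
time: 19.75
ee_pos: [0.5327, -0.116, 0.2111]
tcp_rot: [180.0, 0.0, 90.1]
wrist_force: [0.4, -1.1, 0.5]
opening: 0.0504
time: 20.42
ee_pos: [0.532, -0.1184, 0.1224]
tcp_rot: [179.9, 0.0, 90.2]
wrist_force: [-0.4, -0.3, 0.5]
opening: 0.0505
```

```bash
python3 -m handwheel '[[0,0.0027,0.0075,0,0,0],[0,0,0.006,0,0,0],[0.006,0,0,0,0,0],[0.007,0,0,0,0,0],[0.007,0,0,0,0,0],[0.006,0,0,0,0,0],[0.003,0,0,0,0,0],[0.001,0,0,0,0,0]]'; python3 -m handwheel '[[0.0007,0,0,0,0,0],[0.0007,0,0,0,0,0],[0.0007,0,0,0,0,0],[0.0007,0,0,0,0,0],[0.0007,0,0,0,0,0],[0,0,0,0,0,0],[0,0,0,0,0,0],[0,0,0,0,0,0]]'
```

```text
time: 21.08
ee_pos: [0.5341, -0.0874, 0.1078]
tcp_rot: [180.0, 0.0, 90.3]
wrist_force: [-0.3, -0.4, 0.6]
opening: 0.0502
time: 21.75
ee_pos: [0.534, -0.0847, 0.1074]
tcp_rot: [-180.0, 0.0, 90.2]
wrist_force: [-0.5, -0.4, 0.8]
opening: 0.0505
```

```bash
python3 -m handwheel '[[0.0007,0,-0.001,0,0,0],[0.0007,0,0,0,0,0],[0.0006,0,0,0,0,0],[0,0,0,0,0,0],[0,0,0,0,0,0],[0,0,0,0,0,0],[0,0,0,0,0,0],[0,0,0,0,0,0]]'; python3 -c "
from h import *
print(monitor.get_obs()['ee_pos'],monitor.get_obs()['wrist_force'],monitor.get_obs()['torque'])"
```

```text
time: 22.42
ee_pos: [0.534, -0.0828, 0.1085]
tcp_rot: [180.0, 0.0, 90.2]
wrist_force: [-0.3, -3.2, 1.1]
opening: 0.0505
[ 0.53403784 -0.08283828  0.10854539] [-0.339145   -3.20848269  1.09357957] [-0.69523938 -0.02194175 -0.0382098 ]
```

```bash
python3 -m handwheel '[[0.0005,0,0,0,0,0],[0.0005,0,0,0,0,0],[0.0005,0,0,0,0,0],[0,0,0,0,0,0],[0,0,0,0,0,0],[-0.003,0,0,0,0,0],[-0.006,0,0,0,0,0],[-0.008,0,0,0,0,0]]'; python3 -m handwheel '[[-0.015,0,-0.01,0,0,0],[-0.02,0,-0.03,0,0,0],[-0.02,0,-0.03,0,0,0],[-0.025,0,-0.03,0,0,0],[-0.025,0,0,0,0,0],[-0.025,0,0,0,0,0],[0,0,0,0,0,0],[0,0,0,0,0,0]]' -1
python3 joint.py
```

```text
time: 23.08
ee_pos: [0.534, -0.0982, 0.1084]
tcp_rot: [-180.0, -0.0, 90.3]
wrist_force: [0.6, 0.5, 0.1]
opening: 0.0503
time: 23.75
ee_pos: [0.5342, -0.2296, 0.208]
tcp_rot: [-180.0, -0.0, 90.1]
wrist_force: [0.1, -0.2, 0.9]
opening: 0.0002
free [  0.81307957  -1.50402166 532.09321872   8.67612154  -1.24340281
 534.60699191  10.05249973  -0.95798739] 337.8169441102985
-2 440.0056189804863 [533.5   8.7  -0.7 535.8  10.   -1.5]
0 382.0320676185834 [532.4   7.7  -0.8 535.    9.3  -1.5]
1 439.57648984426044 [532.    7.3  -1.1 534.6   9.   -1.5]
2 527.605453091115 [531.7   6.8  -1.3 534.2   8.6  -1.6]
3 637.6913783578793 [531.3   6.4  -1.6 533.7   8.2  -1.7]
4 765.7602871289596 [530.9   6.1  -1.9 533.3   7.9  -1.9]
```

```bash
python3 -m handwheel '[[0.014,-0.013,0,0,0,0],[0.027,-0.013,0,0,0,0],[0.027,0,0,0,0,0],[0.027,0,0,0,0,0],[0.027,0,0,0,0,0],[0.027,0,0,0,0,0],[0.027,0,0,0,0,0],[0.0265,0,0,0,0,-6]]'; python3 -m handwheel '[[0,0,0,0,0,0],[0,0,0.01,0,0,0],[0,0,0.012,0,0,0],[0,0,0.01,0,0,0],[0,0,0.005,0,0,0],[0,0,0,0,0,0],[0,0,0,0,0,0],[0,0,0,0,0,0]]'
python3 - <<'E'
from h import *
o=monitor.get_obs();print(o['q'].round(1),o['ee_pos'],o['tcp_rot'])
e=o['ee_pos'];y=np.radians(o['tcp_rot'][2]);d=np.array([.5345,.0085])-e[:2]
print('axis in tool',d@[np.cos(y),np.sin(y)],d@[np.sin(y),-np.cos(y)])
c=cam('scene');save(c,'pics/s8.png',(210,150,310,225),7)
E
```

```text
time: 24.72
ee_pos: [0.5074, -0.0239, 0.2087]
tcp_rot: [180.0, 0.0, 96.2]
wrist_force: [-0.2, 0.2, 0.2]
opening: 0.0001
time: 25.38
ee_pos: [0.5079, -0.0262, 0.1717]
tcp_rot: [180.0, 0.0, 96.2]
wrist_force: [-0.5, 0.6, -0.3]
opening: -0.0
[-2.9 -1.6 -5.1 86.4 -0.  80.9] [ 0.50786578 -0.02619825  0.17172576] [1.79980654e+02 1.80535567e-02 9.61825673e+01]
axis in tool 0.031628012729964246 0.030216200666509718
```

View pics/s8.png

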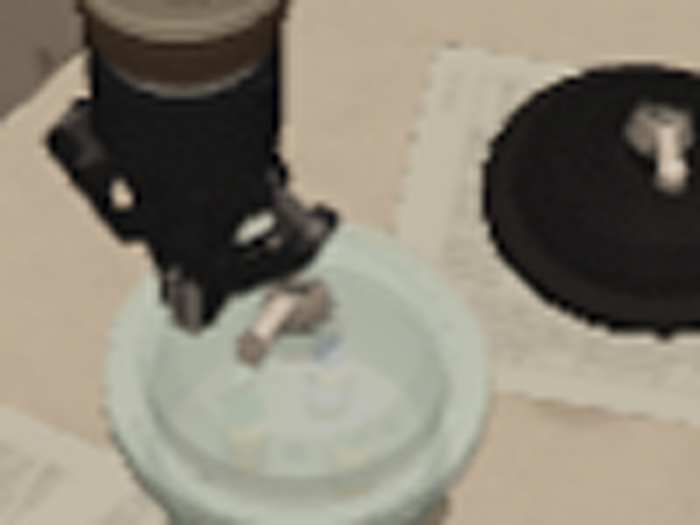

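```bash
python3 -m handwheel '[[0,0,0.004,0,0,0],[0,0.003,0,0,0,0],[0,0.003,0,0,0,0],[0,0.0025,0,0,0,0],[0,0.0015,0,0,0,0],[0,0.0007,0,0,0,0],[0,0,0,0,0,0],[0,0,0,0,0,0]]'; python3 -m handwheel '[[-0.001,0.0017,0,0,0,-3],[-0.001,0.0017,0,0,0,-3],[-0.001,0.0017,0,0,0,-3],[-0.001,0.0017,0,0,0,-3],[-0.001,0.0017,0,0,0,-3],[-0.001,0.0017,0,0,0,-3],[-0.001,0.0017,0,0,0,-3],[-0.001,0.0017,0,0,0,-3]]'; python3 -m handwheel '[[-0.001,0.0017,0,0,0,-3],[-0.001,0.0017,0,0,0,-3],[-0.001,0.0017,0,0,0,-3],[-0.001,0.0017,0,0,0,-3],[-0.001,0.0017,0,0,0,-3],[-0.001,0.0017,0,0,0,-3],[-0.001,0.0017,0,0,0,-3],[-0.001,0.0017,0,0,0,-3]]'
python3 - <<'E'
from h import *
o=monitor.get_obs();print(o['ee_pos'],o['tcp_rot'])
e=o['ee_pos'];y=np.radians(o['tcp_rot'][2]);d=np.array([.5345,.0085])-e[:2]
print('axis in tool',d@[np.cos(y),np.sin(y)],d@[np.sin(y),-np.cos(y)])
c=cam('scene');save(c,'pics/s9.png',(210,150,310,225),7)
E
```

```text
time: 26.1
ee_pos: [0.5184, -0.0246, 0.1675]
tcp_rot: [-180.0, 0.0, 96.2]
wrist_force: [-0.2, 0.9, 0.3]
opening: -0.0002
time: 26.77
ee_pos: [0.5336, -0.0283, 0.1675]
tcp_rot: [-180.0, 0.0, 120.4]
wrist_force: [-0.2, 0.1, -0.2]
opening: 0.0002
time: 27.43
ee_pos: [0.549, -0.0255, 0.1675]
tcp_rot: [-180.0, 0.0, 144.4]
wrist_force: [-0.7, -0.9, -0.2]
opening: -0.0001
[ 0.5489962  -0.02552399  0.16748052] [-1.79986440e+02  5.96140789e-03  1.44381191e+02]
axis in tool 0.031599327232624784 0.019215982904556488
```

View pics/s9.png

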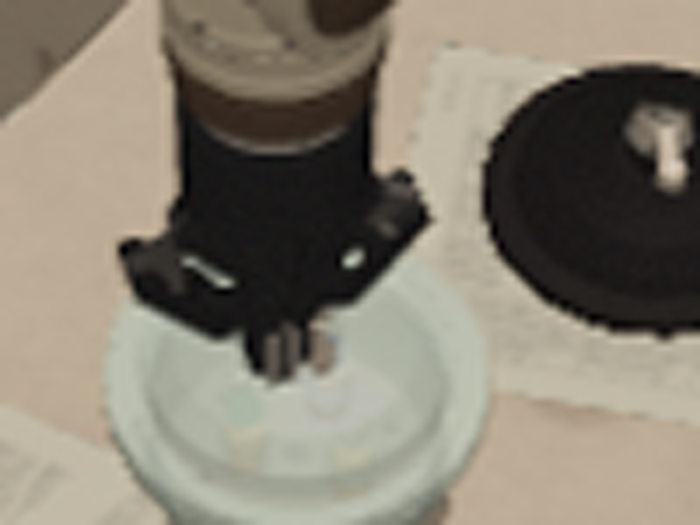

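```bash
python3 -m handwheel '[[-0.001,0.0017,0,0,0,-3],[-0.001,0.0017,0,0,0,-3],[-0.001,0.0017,0,0,0,-3],[-0.001,0.0017,0,0,0,-3],[-0.001,0.0017,0,0,0,-3],[-0.001,0.0017,0,0,0,-3],[-0.001,0.0017,0,0,0,-3],[-0.001,0.0017,0,0,0,-3]]'; python3 -m handwheel '[[-0.001,0.0017,0,0,0,-3],[-0.001,0.0017,0,0,0,-3],[-0.0007,0.0011,0,0,0,-2],[-0.0007,0.0011,0,0,0,-2],[0,0,0,0,0,0],[0,0,0,0,0,0],[0,0,0,0,0,0],[0,0,0,0,0,0]]'
python3 - <<'E'
from h import *
o=monitor.get_obs();print(o['ee_pos'],o['tcp_rot'],o['wrist_force'],o['torque'])
c=cam('scene');save(c,'pics/s10.png',(230,165,290,210),11)
X=xyz(c);m=(X[...,2]>.145)&(X[...,2]<.166)&(X[...,0]>.52)&(X[...,0]<.6)&(abs(X[...,1])<.035)&(c['img'][...,0]>105)
print(np.c_[(X[m]*1000).astype(int),c['img'][m][:,0]].tolist())
E
```

```text
time: 28.15
ee_pos: [0.562, -0.0168, 0.1675]
tcp_rot: [-180.0, 0.0, 168.3]
wrist_force: [0.1, -0.7, -0.1]
opening: 0.0001
time: 28.82
ee_pos: [0.5661, -0.0117, 0.1675]
tcp_rot: [-180.0, 0.0, 178.2]
wrist_force: [0.4, -0.4, 0.4]
opening: 0.0
[ 0.56606601 -0.01171121  0.16749281] [-1.79988879e+02  4.37336257e-03  1.78165372e+02] [ 0.39402958 -0.428828    0.35390831] [-0.02255248 -0.04150649  0.05029341]
[[567, 11, 157, 139], [568, 9, 155, 117], [572, 9, 158, 136], [572, 3, 159, 130], [574, 6, 157, 139], [574, 1, 158, 121], [576, 3, 159, 133], [573, 2, 152, 123], [576, 3, 152, 141], [578, -9, 164, 123], [573, 2, 147, 151], [576, -6, 154, 153], [560, -24, 157, 113], [577, -12, 157, 120], [578, -19, 161, 122], [579, -15, 157, 172], [571, -18, 149, 113], [574, -18, 151, 134], [575, -15, 149, 172]]
```

The picture limit is reached (the last one wasn't shown), so from here I'll go by the force reading and by depth numbers.

```bash
python3 -m handwheel '[[-0.0007,0.0011,0,0,0,-2],[-0.0007,0.0011,0,0,0,-2],[-0.0007,0.0011,0,0,0,-2],[-0.0004,0.0006,0,0,0,-1],[0,0,0,0,0,0],[0,0,0,0,0,0],[0,0,0,0,0,0],[0,0,0,0,0,0]]'
python3 - <<'E'
from h import *
for i in range(3):
    c=cam('scene');o=monitor.get_obs();print(o['ee_pos'],o['wrist_force'],o['torque'])
X=xyz(c);m=(X[...,2]>.145)&(X[...,2]<.166)&(X[...,0]>.55)&(X[...,0]<.6)&(X[...,1]>-.008)&(X[...,1]<.035)&(c['img'][...,0]>105)
print(np.c_[(X[m]*1000).astype(int),c['img'][m][:,0]].tolist())
E
```

```text
time: 29.53
ee_pos: [0.5685, -0.0079, 0.1675]
tcp_rot: [-180.0, -0.0, -174.8]
wrist_force: [-0.3, -1.6, 0.1]
opening: -0.0
[ 0.56852177 -0.00785791  0.16747475] [-0.70902879 -2.21366479 -0.69642118] [-0.40213739  0.07815989 -0.01224674]
[ 0.5685103  -0.00785772  0.16743964] [-0.78014299 -1.99673359  0.74199102] [-0.39431498  0.04202876 -0.02994554]
[ 0.56851934 -0.00782602  0.16744185] [-0.19408562 -3.22540804  0.0652376 ] [-0.40956909  0.12363151  0.05586403]
[[572, 14, 158, 159], [575, 10, 160, 149], [576, 8, 157, 143], [579, 0, 165, 110], [576, 9, 151, 141], [579, 0, 160, 134], [580, -7, 159, 123]]
```

Stop reached: about 2.3 N at the handle with the tool at yaw 185°, as predicted. Backing off.

```bash
python3 -m handwheel '[[0,-0.002,0,0,0,0],[0,-0.005,0,0,0,0],[0,-0.006,0,0,0,0],[0,0,-0.02,0,0,0],[0,0,-0.025,0,0,0],[0,-0.02,0,0,0,0],[0,-0.03,0,0,0,0],[0,-0.035,0,0,0,0]]';python3 -m handwheel '[[0.02,-0.03,0,0,0,0],[0.02,-0.03,0,0,0,0],[0.02,-0.03,0,0,0,0],[0.02,-0.03,0,0,0,0],[0.02,-0.03,0,0,0,0],[0.02,-0.03,0,0,0,0],[0,0,0,0,0,0],[0,0,0,0,0,0]]'
python3 joint.py; python3 - <<'E'
from h import *
for n in('scene','top'):
    c=cam(n);print(n,fit(c,[.534,.008],[.534,.0083]))
    P,uv,col=handle(c);k=P[:,2]>.145;print(np.c_[(P[k]*1000).astype(int),col[k][:,0]][::2].tolist())
    Q=P[k&(P[:,2]<.17)&(col[:,0]>125)];Q=Q[Q[:,0]>.545]
    m=Q.mean(0);_,_,V=np.linalg.svd(Q[:,:2]-m[:2]);print('handle',m,np.degrees(np.arctan2(m[1]-.0085,m[0]-.5345)),len(Q))
E
```

```text
time: 30.35
ee_pos: [0.5778, -0.1057, 0.2132]
tcp_rot: [-180.0, 0.1, -174.6]
wrist_force: [0.6, 0.4, -0.2]
opening: -0.0002
time: 31.02
ee_pos: [0.4733, -0.2974, 0.2126]
tcp_rot: [-180.0, 0.0, -175.0]
wrist_force: [0.3, 0.2, 0.1]
opening: 0.0001
free [  0.82696717  -1.69529259 532.16441933   8.89689424  -1.26991563
 534.62034076  10.2184053   -0.8862098 ] 338.8530071414269
-2 430.5078964686172 [533.6   8.9  -0.7 535.8  10.   -1.5]
0 382.56821359443427 [532.5   7.9  -0.8 535.    9.4  -1.5]
1 440.1778229245027 [532.1   7.4  -1.  534.6   9.   -1.5]
2 527.2865240516019 [531.7   7.   -1.3 534.2   8.7  -1.6]
3 634.9239993369517 [531.4   6.6  -1.6 533.7   8.3  -1.7]
4 760.6924256581503 [531.    6.2  -1.9 533.3   7.9  -1.9]
scene (array([0.53382267, 0.01101801]), array([0.53624763, 0.0076366 ]), np.float64(0.0009023996240264851))
[[524, 5, 159, 162], [525, 4, 155, 123], [534, 17, 148, 120], [528, 0, 157, 112], [542, 10, 158, 172], [529, -1, 156, 122], [535, 0, 158, 138], [543, 9, 154, 187], [548, 12, 155, 192], [529, -1, 150, 116], [537, -1, 157, 135], [541, 2, 156, 137], [547, 3, 159, 171],
[... 886 characters left out ...]
561, 6, 163, 159], [558, 12, 160, 136], [558, 6, 158, 158], [555, 9, 160, 167], [555, 3, 159, 134], [552, 9, 157, 167], [552, 3, 155, 133], [548, 6, 159, 159], [546, 9, 156, 162], [546, 3, 156, 118], [542, 13, 157, 89], [542, 6, 157, 138], [544, 0, 146, 87], [538, 10, 161, 106], [540, 3, 150, 79], [540, -3, 148, 94], [538, 13, 145, 66], [537, 3, 148, 95], [535, -2, 159, 93], [534, 16, 147, 96], [534, 0, 148, 93], [531, 19, 145, 87], [530, -15, 147, 147], [528, 20, 146, 88], [528, 10, 146, 95], [525, 1, 162, 86], [522, 14, 160, 91], [522, 7, 158, 85], [522, 1, 158, 75], [520, 10, 150, 87], [521, 4, 146, 81], [518, 10, 147, 108]]
handle [0.56019074 0.00805497 0.15757188] -0.9924223626526176 31
```

```bash
python3 - <<'E'
from h import *
for n in('scene','top'):
    A=[];H=[]
    for i in range(3):
        c=cam(n);X=xyz(c);a=np.array([.534,.0085]);d=X[...,:2]-a;r=np.hypot(d[...,0],d[...,1]);t=np.degrees(np.arctan2(d[...,1],d[...,0]))
        # expected dome height falls off with r; nozzle z .1305-.1415
        m=(r>.03)&(r<.046)&(X[...,2]>.131)&(X[...,2]<.147)&(t<-50)&(t>-130);A.append(d[m])
        h=(r>.022)&(r<.043)&(X[...,2]>.152)&(X[...,2]<.168)&(abs(t)<40);H.append(d[h])
    for k,Q in(('nozzle',np.vstack(A)),('handle',np.vstack(H))):
        if len(Q)<4: print(n,k,len(Q));continue
        m=Q.mean(0);V=np.linalg.svd(Q-m)[2][0];print(n,k,len(Q),(m*1000).round(1),'dir about axis',np.degrees(np.arctan2(m[1],m[0])).round(1),'pca',np.degrees(np.arctan2(V[1],V[0])).round(1))
E
```

```text
scene nozzle 51 [  2.  -37.6] dir about axis -87.0 pca -96.0
scene handle 81 [32.7 -0.5] dir about axis -0.9 pca -2.5
top nozzle 43 [ -1.5 -36.9] dir about axis -92.3 pca -151.7
top handle 63 [30.8 -0.9] dir about axis -1.7 pca 175.5
```

```bash
python3 -c "
from h import *
print(monitor.get_obs()['time'],monitor.get_obs()['qd'].round(2)); print(order.job_done())"
```

```text
31.7167 [-0.15  0.03 -0.01 -0.03  0.12  0.  ]
the job is handed in; nothing more can be done
None
```

I slid the lid back onto the bowl without gripping or lifting it, then turned the tap anticlockwise to its stop. I handed the job in at 31.7 s with the arm clear of everything.

- **Centring:** three slow pushes on the rim did it: one of about 43 mm, then two nudges of about 2 mm each. The last joint fit of both cameras puts the lid about 1.9 mm off centre (0.8, −1.7 mm). The single-camera fits disagree: the top camera gives about 0.3 mm, the scene camera about 4 mm with a different direction. I relied on the joint fit, so expect an offset of roughly 1–2 mm.
- **Tap:** I stopped when the handle met its stop, at about 2–3 N. Afterwards the camera depth put the handle about 88° from the nozzle, to within about 2°, so it agrees with a quarter turn.
- **Forces:** the highest wrist reading while touching the glass was about 4.4 N, against the 8 N limit. Readings came mostly at the end of each move, so a brief peak in between could have been missed.
- **Bowl and surroundings:** the fits show the bowl within about 2 mm of where it started, which is about what they can resolve. I planned the moves clear of the other things and felt no unexpected contact. I did not measure their positions afterwards.
- **What went wrong:** while I was turning the wrist towards the tap, a joint reached the end of its range. The arm drifted about 0.37 m to the near right with the tool tilted, clear of the glass and with no contact. I straightened it and approached the tap the other way round. The viewer's 12-picture limit ran out before the end, so the last tap and lid checks rest on force and depth numbers, not on a picture I viewed.

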